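# Shut off the vacuum and lift the short funnel off its filter

### The arm

A 7-joint arm with a two-finger parallel gripper is mounted at the origin on the work surface. World frame = base frame: x ahead of the robot, y to its left, z up, the work surface at z = 0. Lengths are in m, angles in rad, forces in N, time in s.
With the tool pointing down it reaches from about 0.35 to 0.9 m from the base axis. Payload 19.9 kg.
Tool frame: the origin (TCP) lies between the finger pads; the fingertips stand 8 mm ahead of it and the grasp point (between the pads) lies 11 mm behind it (bot.tip_reach is the distance from the TCP to the fingertips, in m); z points along the fingers, y is the line along which they close (so a half turn about z gives the same grasp; the last joint's range is limited). The gripper opens to 94 mm and grips with 3 to 60 N. Pads are 16 mm wide; open, the fingers measure 119 mm over their backs; the gripper's body (75 mm by 177 mm) begins 78 mm behind the grasp point.
Start: joints at [-1.367, 0.417, -0.01, 1.614, 0.005, 1.111, -0.053], TCP at [0.152, 0.606, 0.213] pointing down, gripper open.
Joint ranges: [-2.81, 2.81], [-0.39, 2.02], [-1.27, 1.25], [0.06, 2.57], [-1.19, 4.33], [0.19, 2], [-2.82, 2.82]. Speed limits (rad/s): [1.89, 1.89, 2.39, 2.39, 3.01, 3.01, 3.01].

### API

Orientations are given as a rotation vector (axis times angle).
In Python, from rig import bot gives the robot as it stands. The module is installed in compiled form; this text tells all that it offers.
- The arm moves only by the shell command python3 -m handwheel 'ROWS' [OPENING] [FORCE]. ROWS is JSON, a list of rows, each an object of numbers: "tx", "ty", "tz": the shift along the tool's x, y, z in units of 10 cm (1.0 is 10 cm); "rx", "ry", "rz": the turn, a rotation vector about the tool's x, y, z in units of 45 degrees (1.0 is 45 degrees). A call has 1 to 8 rows; each row is the pose to reach, as a shift and turn from the pose commanded when the call began, along the tool's axes at that moment; what a row does not reach only later rows make up. A row lasts 1/10 s, in which the tool goes at most 50 mm and 8.59 degrees, less where a joint would pass 70% of its speed; a pose out of reach is approached as far as the arm can. A call with a number of a shift or a turn outside -1 to 1 is refused whole. A call with a gripper value outside its range is refused whole. OPENING is the opening, from -1 (shut) to 1 (fully open), set as the call begins (- or left out, the last holds). The fingers move at their own pace and stop on an object; FORCE is the grip in N (left out, the last holds). Time passes only in rows, so rows that repeat a pose let the fingers close. It gives the time, the measured TCP pose, the force, the opening and the grip force at its end, in the units of the state.
- bot.sense(): the state, without advancing time (a new reading comes with each control period).
- bot.camera(name): name is "scene" or "top" or "wrist"; returns the picture (384x512x3 uint8, red, green, blue); there is no depth.
- bot.calibration(name): a dict with "fx", "fy", "cx", "cy" (pixels), "rvec" (rotation vector, rad) and "tvec" (3), from world to camera coordinates, as OpenCV has them. Camera axes: x right, y down, z forward; pixel columns grow to the right and rows downward; lengths in m; the calibration is good to about 2 mm. A picture is of the moment at which its call begins: read the wrist's pose just before it. calibration takes no time and is no camera call; for the wrist camera it gives the pose at the moment of the call.
- bot.sign_off(): hands the job in; it is judged then, once.
The state is a dict: "t": time; "joints": joint angles; "joint_vel": joint speeds; "effort": joint torques, N m; "ee_pos": TCP position; "tcp_rot": TCP orientation; "ft_force": force on the tool from outside, world axes, zero at the start; "torque": the same for the moment, N m; "gripper_width": opening from 0.0 (shut) to 1.0 (fully open); "grasp_force": force on a finger pad.
Only numpy, scipy, OpenCV 4.12 (cv2) and the standard library are available. Lean on these libraries where they do the work, as an engineer would, in place of code of your own. Each camera call takes 0.05 s, during which the arm holds its last target. There are 200 camera calls.

### The job

The sample in the short funnel has run through: first turn the lever of that station's own valve fully closed, across its pipe, so that the vacuum is off while the funnel still sits on its filter head. Then lift the short funnel straight up, never tipping it, and keep holding it still and level about ten centimetres above that same filter head so that the membrane can be picked up underneath; finish while holding it there. The two tall funnels are still filtering: leave them seated with their valves open, and leave everything else on the bench where it is.

Things in the scene. Friction and masses are not known exactly. Their poses are not given: they have to be found in the camera images.
- short_funnel_center (a point): The short grey plastic funnel (mm), at any one of the stations: open straight cup, outer diameter 56, wall 3, height 84; its lowest 11 is a skirt of 66 diameter that sits loosely (2 all round) over the filter head, its edge 8 below the head's top. About 140 g. Nothing latches it; it lifts straight up. Point: on its axis half-way up (42 above its lower edge); z axis = funnel axis, up
- tall_funnel_a_center (a point): one of two tall grey funnels, same diameters as the short one but 130 mm tall, seated in the same way on another station; still filtering. The point is on its axis, half-way up (65 mm above its lower edge)
- tall_funnel_b_center (a point): the other tall funnel, as tall_funnel_a
- manifold: Steel filtration manifold, fixed. Origin on the bench under the middle station; x points away from its valve side (which faces the robot), y along the row, z up. Sizes in mm: stations 135 apart; filter heads 56 diameter, top 125 above the bench. From each a branch pipe (centre 45 high) runs along -x through a ball valve to a collector pipe along y (22 thick, top 56 high, 165 before the stations)
- station0 (a point): station 0, at y = +135 mm of the manifold: centre of the top face of its filter head, where the white membrane lies and the funnel stands
- station1 (a point): station 1, in the middle: centre of the top face of its filter head, where the white membrane lies and the funnel stands
- station2 (a point): station 2, at y = -135 mm of the manifold: centre of the top face of its filter head, where the white membrane lies and the funnel stands
- valve0 (a joint): Valve lever of station 0, rad: 0 = open (in line with its branch pipe, pointing along the manifold's -x), 1.57 = closed (across the pipe, pointing along the manifold's -y; counter-clockwise seen from above); stops at both ends. Stays where it is left; takes about 0.12 N m (2.5 N at the grip). All start at 0 to 0.25
- valve0_pivot (a point): the vertical turning axis of that lever, 105 mm in front of station 0 (manifold -x), at the height of the lever's grip, 95 mm above the bench
- valve0_grip (a point): Point on that lever's black grip, 50 mm from the pivot, moving with it. The grip is a bar 40 mm long (25 to 65 from the pivot), 14 wide, 12 high, centred on this height (95 above the bench), with 30 or more free below it, down to the pipes
- valve1 (a joint): Valve lever of station 1, rad: 0 = open (in line with its branch pipe, pointing along the manifold's -x), 1.57 = closed (across the pipe, pointing along the manifold's -y; counter-clockwise seen from above); stops at both ends. Stays where it is left; takes about 0.12 N m (2.5 N at the grip). All start at 0 to 0.25
- valve1_pivot (a point): the vertical turning axis of that lever, 105 mm in front of station 1 (manifold -x), at the height of the lever's grip, 95 mm above the bench
- valve1_grip (a point): Point on that lever's black grip, 50 mm from the pivot, moving with it. The grip is a bar 40 mm long (25 to 65 from the pivot), 14 wide, 12 high, centred on this height (95 above the bench), with 30 or more free below it, down to the pipes
- valve2 (a joint): Valve lever of station 2, rad: 0 = open (in line with its branch pipe, pointing along the manifold's -x), 1.57 = closed (across the pipe, pointing along the manifold's -y; counter-clockwise seen from above); stops at both ends. Stays where it is left; takes about 0.12 N m (2.5 N at the grip). All start at 0 to 0.25
- valve2_pivot (a point): the vertical turning axis of that lever, 105 mm in front of station 2 (manifold -x), at the height of the lever's grip, 95 mm above the bench
- valve2_grip (a point): Point on that lever's black grip, 50 mm from the pivot, moving with it. The grip is a bar 40 mm long (25 to 65 from the pivot), 14 wide, 12 high, centred on this height (95 above the bench), with 30 or more free below it, down to the pipes
- dish_near_center (a point): bystander: closed petri dish, 91 mm diameter, 16 mm high, on the bench below and before the valve levers; point at its centre, half-way up
- dish_far_center (a point): bystander: another such petri dish, to the right of the manifold
- forceps: bystander: steel filter forceps lying on the bench before the manifold, 130 mm long along x, 12 mm high; origin under the middle
- scalpel: bystander: steel scalpel lying on the bench, 140 mm long along x, 5 mm high; origin near the middle, underneath
- wash_bottle: bystander: white wash bottle with yellow cap and bent spout, 68 mm diameter, 200 mm high; origin under its centre
- cylinder_glass: bystander: glass measuring cylinder, 33 mm diameter on a 66 mm foot, 237 mm high; origin under its centre
- membrane_box: bystander: cardboard box of membranes, 77 x 77 x 46 mm; origin under its centre
- media_bottle: bystander: amber glass bottle with black cap, 72 mm diameter, 145 mm high; origin under its centre
Mind the look-alikes: they are no part of the job. What is shaped like the part that bears short_funnel_center but purple is not meant.

How it is judged:
By the outcome, as a careful person would: the job done as asked, in the order asked, and still so for the second after the job is handed in, while the arm keeps its last pose, push and grip.
It also fails if it takes over 54 s, if anything falls off the work surface, if the arm or the gripper's body presses on something with over 40 N, if the wrist force passes 120 N, or if a joint passes its speed limit or range.

## Working session

There is one attempt and no reset: what is moved stays moved. The work goes in short steps, Python scripts to look and compute and a shell command to move; the robot and the scene stay as the last step left them, time stands still between calls to the robot, and variables do not carry over. Pictures are saved under pics/ and viewed, at most 10 in all, crops included, and the job is handed in when it is done.

```bash
mkdir -p pics
cat > h.py <<'E'
import numpy as np,cv2
from rig import bot
def cal(n):
    c=bot.calibration(n);K=np.array([[c['fx'],0,c['cx']],[0,c['fy'],c['cy']],[0,0,1.]])
    return K,cv2.Rodrigues(np.array(c['rvec'],float))[0],np.array(c['tvec'],float)
def plane(c,uv,z):
    K,R,t=c;d=R.T@np.linalg.inv(K)@np.array([uv[0],uv[1],1.]);o=-R.T@t
    return o+d*(z-o[2])/d[2]
def proj(c,p):
    K,R,t=c;q=K@(R@np.array(p)+t);return q[:2]/q[2]
E
python3 - <<'E'
from h import *
for n in('top','scene'):
    im=bot.camera(n);cv2.imwrite(f'pics/{n}0.png',im[...,::-1]);K,R,t=cal(n);print(n,K[0,0],(-R.T@t).round(3),R.round(2).tolist())
s=bot.sense();print(s['t'],s['ee_pos'],s['tcp_rot'],s['gripper_width'])
E
```

```text
top 451.9631814478281 [ 0.461 -0.023  1.594] [[0.01, -1.0, -0.0], [-1.0, -0.01, -0.06], [0.06, 0.01, -1.0]]
scene 429.0216333289756 [ 1.088 -0.711  1.52 ] [[0.8, 0.6, 0.01], [0.52, -0.67, -0.53], [-0.31, 0.43, -0.85]]
0.1 [0.15201758 0.60589423 0.21290838] [-3.85132081e-01 -3.11785644e+00  1.69295708e-03] 0.9993000597541227
```

View pics/top0.png

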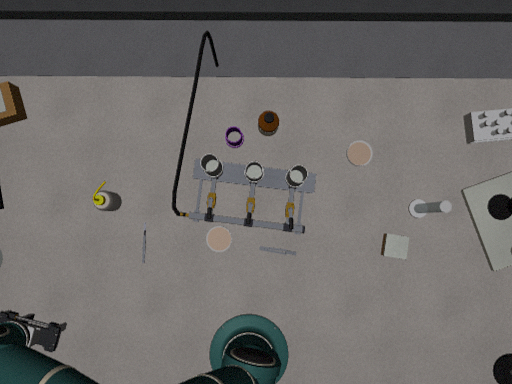

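View pics/scene0.png

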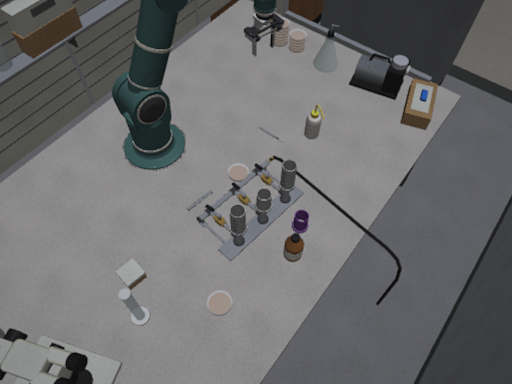

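Candidates in the top view: grey funnels at (211,165), (254,172) and (297,176), and a purple funnel at (234,136), which is excluded. In the scene view the one in the middle (263,200) looks shortest. I'll check that with a close crop.

Run:
```python
import cv2,numpy as np
a=cv2.imread('pics/top0.png')[145:240,185:320];b=cv2.imread('pics/scene0.png')[150:260,190:310]
a=cv2.resize(a,None,fx=3,fy=3,interpolation=2);b=cv2.resize(b,None,fx=3,fy=3,interpolation=2)
H=max(a.shape[0],b.shape[0]);p=lambda i:cv2.copyMakeBorder(i,0,H-i.shape[0],0,5,0)
cv2.imwrite('pics/crop0.png',np.clip(np.hstack([p(a),p(b)])*1.4,0,255).astype('uint8'))
```

```text
(no output)
```

View pics/crop0.png

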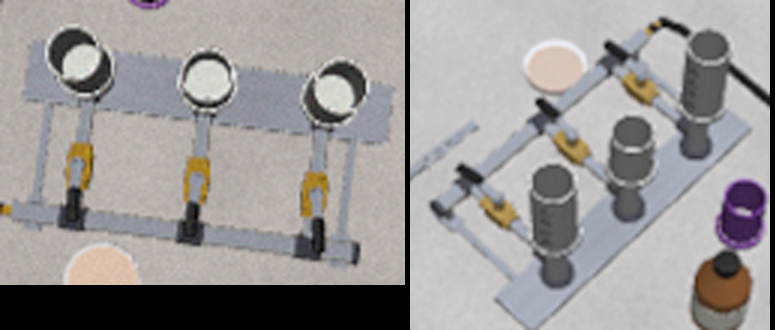

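The crop confirms it. The short funnel is at the middle station, so this is station 1 with valve1: top rim at top-view pixel (254.3,171.7), lever at about (249,216). The tall funnels are at (211.7,165.3) and (296.7,175.7).

Run:
```python
from h import *
c=cal('top');im=cv2.imread('pics/top0.png')
P=[plane(c,uv,z) for uv,z in(((211.7,165.3),.247),((254.3,171.7),.201),((296.7,175.7),.247))]
print(np.round(P,4)); d=P[0]-P[2];print(np.linalg.norm(d[:2]),np.degrees(np.arctan2(-d[0],d[1])))
y=d[:2]/np.linalg.norm(d[:2]);x=np.array([y[1],-y[0]]);m=np.mean(P,0)[:2];print('mean',m,'x',x,'y',y)
for k in(-105,-155,-165):print(k,m+x*k/1000,proj(c,[*(m+x*k/1000),.095]))
# black grips
g=im[205:232,240:262].max(2);print(g)
s=cal('scene')
for z in(.201,):print('scene proj rim',proj(s,[*m,z]))
```

```text
[[ 0.6234  0.1108  0.247 ]
 [ 0.61   -0.0168  0.201 ]
 [ 0.5941 -0.1439  0.247 ]]
0.2563998391030838 -6.558501450942714
mean [ 0.60918817 -0.01660475] x [ 0.99345575 -0.11421763] y [0.11421763 0.99345575]
-105 [ 0.50487532 -0.00461189] [250.47252233 206.63868209]
-155 [0.45520253 0.00109899] [248.61704988 221.62512377]
-165 [0.44526797 0.00224116] [248.24514785 224.62893448]
[[131 130 128 129 134 131 109 118 110 117 112 122 112 123  96 120 125 128
  128 126 128 128]
 [136 133 135 130 130 128 122 118 105 117 115 121 108 121  83 121 124 128
  133 126 129 125]
 [129 132 132 128 128 126 126 124 109 111 118 109 115 123  93 121 125 131
  131 126 125 125]
 [134 130 131 130 130 130 127 124 105 113 114 104 119 125  98 123 127 127
  125 123 128 126]
 [130 129 123 128 129 128 115 115 108 117 117 108 117 132 121 131 128 131
  126 130 128 128]
 [130 129 127 131 131 130 115 113 110 119 118  96 104  88 124 127 127 128
  125 126 131 129]
 [135 129 134 130 123 131 124 119  96 118 121 103 103  90 121 129 126 127
  127 122 128 130]
 [132 133 130 131 122 124 127  86  51  71  80 110 119 104 123 130 132 1
[... 1132 characters left out ...]
 114]
 [121 120 125  87  43  33  42  44  41  51  47  49  84 107 113 111 117 117
  117 116 115 115]
 [133 136 136 124 110 114  90  88  71  50  44  46  97  98 108  97  89  97
   98  99 108 109]
 [136 139 135 137 133 134 126 122 118 118 120 119 126 122 128 122 116 122
  119 124 128 105]
 [128 133 133 134 131 131 130 136 133 137 135 138 134 130 134 134 134 137
  133 131 136 131]
 [132 130 131 131 132 131 128 132 133 131 132 130 132 132 136 134 133 135
  133 127 136 138]
 [136 133 136 137 133 137 135 128 131 131 127 133 133 135 134 132 134 134
  130 128 133 136]
 [132 126 131 138 137 133 133 125 132 131 136 133 133 131 132 132 137 133
  127 134 135 137]]
scene proj rim [261.07696305 192.66195992]
```

Middle funnel chosen. First I'll move the wrist above valve1 to look and refine the measurement.

```bash
M="python3 -m handwheel"
python3 -m handwheel '[{"tx":0,"ty":-0.3,"tz":-0.4},{"tx":0,"ty":-0.6,"tz":-0.8},{"tx":-0.1,"ty":-1,"tz":-1}]'
for i in 1 2 3 ; do python3 -m handwheel '[{"tx":-0.33,"ty":-0.33,"tz":-0.06},{"tx":-0.66,"ty":-0.66,"tz":-0.12},{"tx":-1,"ty":-1,"tz":-0.2}]' ; done | tail -1
python3 -m handwheel '[{"tx":-0.3,"ty":-0.35},{"tx":-0.6,"ty":-0.7,"rz":-0.1},{"tx":-0.8,"ty":-1,"rz":-0.17},{"tx":-0.8,"ty":-1,"rz":-0.17},{"tx":-0.8,"ty":-1,"rz":-0.17}]'
python3 - <<'E'
from h import *
c=cal('wrist');im=bot.camera('wrist');cv2.imwrite('pics/w1.png',im[...,::-1]);np.savez('w1.npz',*c)
print((-c[1].T@c[2]).round(3));s=bot.sense();print(s['t'],s['ee_pos'],s['tcp_rot'])
E
```

```text
[0.078 0.625 0.384]
0.15 [0.15199562 0.60593417 0.21298842] [-3.85094340e-01 -3.11782316e+00  1.51092877e-03]invalid input at $[0]: expected keys tx, ty, tz, rx, ry, rz
invalid input at $[0]: expected keys tx, ty, tz, rx, ry, rz
invalid input at $[0]: expected keys tx, ty, tz, rx, ry, rz
invalid input at $[0]: expected keys tx, ty, tz, rx, ry, rz
invalid input at $[0]: expected keys tx, ty, tz, rx, ry, rz
```

View pics/w1.png

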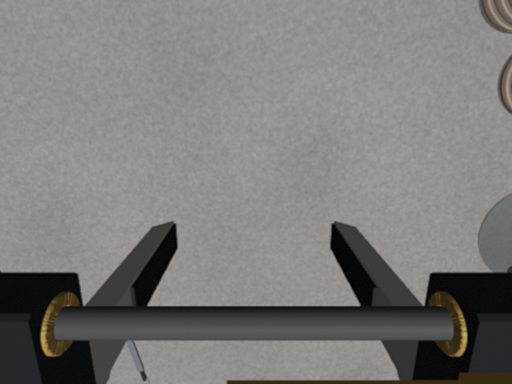

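The move was refused because every key is needed; the picture shows only bare bench and the fingers at (150,250) and (350,250). Repeating the move.

```bash
python3 -m handwheel '[{"tx":0,"ty":-0.3,"tz":-0.4,"rx":0,"ry":0,"rz":0},{"tx":0,"ty":-0.6,"tz":-0.8,"rx":0,"ry":0,"rz":0},{"tx":-0.1,"ty":-1,"tz":-1,"rx":0,"ry":0,"rz":0},{"tx":-0.1,"ty":-1,"tz":-1,"rx":0,"ry":0,"rz":0}]'
python3 -m handwheel '[{"tx":-0.33,"ty":-0.33,"tz":-0.06,"rx":0,"ry":0,"rz":0},{"tx":-0.66,"ty":-0.66,"tz":-0.12,"rx":0,"ry":0,"rz":0},{"tx":-1,"ty":-1,"tz":-0.2,"rx":0,"ry":0,"rz":0},{"tx":-1,"ty":-1,"tz":-0.2,"rx":0,"ry":0,"rz":0}]'
python3 -m handwheel '[{"tx":-0.33,"ty":-0.33,"tz":-0.06,"rx":0,"ry":0,"rz":0},{"tx":-0.66,"ty":-0.66,"tz":-0.12,"rx":0,"ry":0,"rz":0},{"tx":-1,"ty":-1,"tz":-0.2,"rx":0,"ry":0,"rz":0},{"tx":-1,"ty":-1,"tz":-0.2,"rx":0,"ry":0,"rz":0}]'
```

```text
t: 0.55
ee_pos: [0.1381, 0.5047, 0.317]
tcp_rot: [0.387, 3.117, 0.007]
ft_force: [0.2, 1.1, 1.4]
gripper_width: 1.0
grasp_force: 0.0
t: 0.95
ee_pos: [0.2133, 0.3819, 0.3344]
tcp_rot: [0.395, 3.116, 0.002]
ft_force: [-0.0, 1.8, 0.5]
gripper_width: 0.999
grasp_force: 0.0
t: 1.35
ee_pos: [0.2855, 0.2606, 0.3543]
tcp_rot: [0.395, 3.116, 0.002]
ft_force: [-1.4, 1.6, 0.1]
gripper_width: 0.999
grasp_force: 0.0
```

```bash
python3 -m handwheel '[{"tx":-0.33,"ty":-0.33,"tz":0,"rx":0,"ry":0,"rz":0},{"tx":-0.66,"ty":-0.66,"tz":0,"rx":0,"ry":0,"rz":0},{"tx":-1,"ty":-1,"tz":0,"rx":0,"ry":0,"rz":0},{"tx":-1,"ty":-1,"tz":0,"rx":0,"ry":0,"rz":0}]' | head -2
python3 -m handwheel '[{"tx":-0.33,"ty":-0.33,"tz":0,"rx":0,"ry":0,"rz":0},{"tx":-0.66,"ty":-0.66,"tz":0,"rx":0,"ry":0,"rz":-0.1},{"tx":-1,"ty":-1,"tz":0,"rx":0,"ry":0,"rz":-0.17},{"tx":-1,"ty":-1,"tz":0,"rx":0,"ry":0,"rz":-0.17},{"tx":-1,"ty":-1,"tz":0,"rx":0,"ry":0,"rz":-0.17},{"tx":-1,"ty":-1,"tz":0,"rx":0,"ry":0,"rz":-0.17}]' -1 10
python3 - <<'E'
from h import *
c=cal('wrist');im=bot.camera('wrist');cv2.imwrite('pics/w2.png',im[...,::-1]);np.savez('w2.npz',*c)
print((-c[1].T@c[2]).round(3));s=bot.sense();print(s['t'],s['ee_pos'],s['tcp_rot'])
E
```

```text
t: 1.75
ee_pos: [0.3576, 0.139, 0.3535]
t: 2.35
ee_pos: [0.4279, 0.0227, 0.3532]
tcp_rot: [-0.175, -3.136, 0.001]
ft_force: [0.2, 0.3, 1.2]
gripper_width: 0.531
grasp_force: 0.0
[0.352 0.032 0.524]
2.4 [0.4278281  0.02274245 0.35327537] [-1.73909626e-01 -3.13647327e+00  6.78787313e-04]
```

View pics/w2.png

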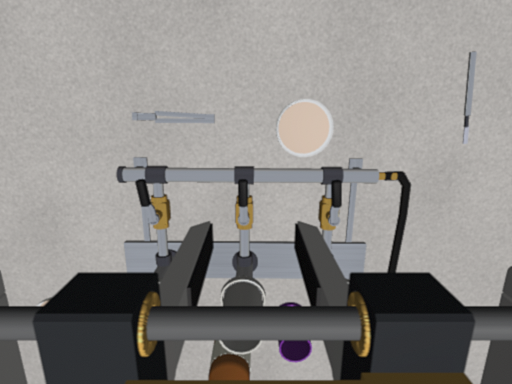

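The wrist view shows the collector running along row 175 with junctions at columns 156, 244 and 332. The valve1 lever is at about (243,190), and the short funnel rim is centred near (243,315). I'll zoom in on valve1 and compute.

Run:
```python
from h import *
im=cv2.imread('pics/w2.png');z=np.load('w2.npz');c=[z[k] for k in z.files]
for r,x0,x1 in((156,140,170),(244,230,260),(332,318,346)):
    g=im[176:181,x0:x1].max(2).mean(0);xs=np.where(g<60)[0]+x0;print('clamp',xs.min(),xs.max())
for u in(183,203,285,300,218):
    g=im[155:195,u-3:u+4].mean(2).mean(1);print(u,(np.argmax(np.diff(g))+155,np.argmin(np.diff(g))+155),end=' ')
for uv in((156,174.5),(244,174.5),(332,175)):print(plane(c,uv,.052).round(4))
for uv in((203,168),(300,169)):print('top edge',plane(c,uv,.045).round(4))
a=im[155:345,120:360];cv2.imwrite('pics/c2.png',cv2.resize(np.clip(a*1.5,0,255).astype('uint8'),None,fx=3,fy=3,interpolation=2))
```

```text
Traceback (most recent call last):
ValueError: zero-size array to reduction operation minimum which has no identity
```

Run:
```python
from h import *
im=cv2.imread('pics/w2.png');z=np.load('w2.npz');c=[z[k] for k in z.files]
for uv in((156,174.5),(244,174.5),(332,175)):print(plane(c,uv,.052).round(4))
a=im[155:345,120:360];cv2.imwrite('pics/c2.png',cv2.resize(np.clip(a*1.5,0,255).astype('uint8'),None,fx=3,fy=3,interpolation=2))
```

```text
[ 0.4378 -0.1286  0.052 ]
[0.4528 0.0052 0.052 ]
[0.4685 0.1387 0.052 ]
```

View pics/c2.png

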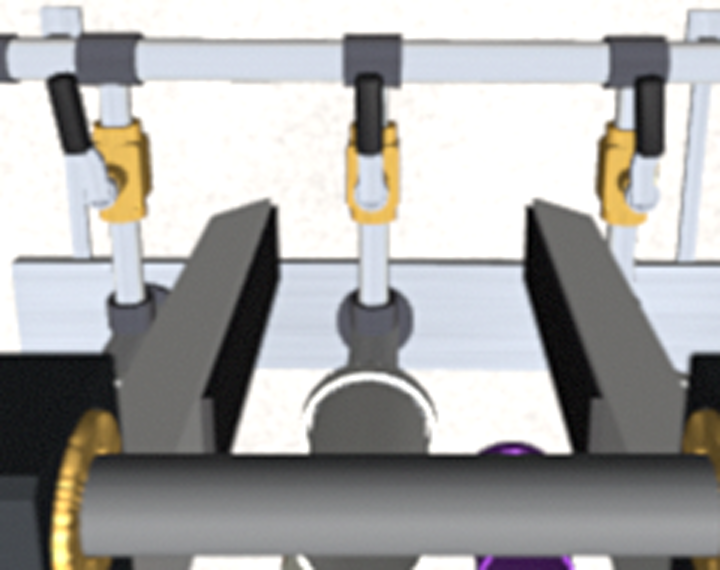

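The crop shows valve1's lever nearly in line with its pipe: grip from wrist pixel (243,180) to (243,206.7), pivot near (243.7,218). The open fingers are on either side and out of the way.

Run:
```python
from h import *
z=np.load('w2.npz');c=[z[k] for k in z.files]
a,b,p=[plane(c,uv,.1)for uv in((243,180),(243,206.7),(243.7,218.3))]
print(a,b,p,np.linalg.norm(a-b))
x=np.array([.9935,-.1141]);y=np.array([.1141,.9935])
S=np.array([.617,-.0138]);V=S-.105*x;print('pivot',V,'angle',np.degrees(np.arctan2((V-a[:2])@y,(V-a[:2])@x)))
for q in((S,.201),):
  for s in(-1,1):
    print('rim left/right proj',proj(c,[*(S+s*.028*y),.201]), proj(c,[*(S-.028*x),.201]))
print('V proj',proj(c,[*V,.095]))
s=bot.sense();R=cv2.Rodrigues(np.array(s['tcp_rot']))[0];print(R.round(3).tolist())
for th in(0,20,45,70,90):
    t=np.radians(th);u=-np.cos(t)*x-np.sin(t)*y;m=np.sin(t)*x-np.cos(t)*y
    P=V+.048*u-(.035 if th==0 else .02 if th<80 else .015)*m
    d=np.array([*P,.088])-s['ee_pos'];print(th,P.round(4),'tool units',(R.T@d*10).round(3))
```

```text
[0.45010132 0.00553982 0.1       ] [0.48853247 0.00088504 0.1       ] [ 5.05909650e-01 -2.13799384e-04  1.00000000e-01] 0.03871201565761131
pivot [ 0.5126825 -0.0018195] angle -0.1554584175308474
rim left/right proj [217.84985189 334.09187445] [240.76460131 314.26684262]
rim left/right proj [264.05424196 334.23694972] [240.76460131 314.26684262]
V proj [243.26586272 221.59680599]
[[-0.994, 0.111, -0.0], [0.111, 0.994, -0.0], [0.0, -0.0, -1.0]]
0 [0.469  0.0384] tool units [-0.392  0.203  2.653]
20 [0.4613 0.0065] tool units [-0.352 -0.123  2.653]
45 [ 0.4627 -0.016 ] tool units [-0.39  -0.345  2.653]
70 [ 0.4733 -0.0358] tool units [-0.518 -0.531  2.653]
90 [ 0.4923 -0.0478] tool units [-0.72  -0.629  2.653]
```

```bash
python3 -m handwheel '[{"tx":-0.2,"ty":0.1,"tz":0.3,"rx":0,"ry":0,"rz":0},{"tx":-0.39,"ty":0.2,"tz":0.7,"rx":0,"ry":0,"rz":0},{"tx":-0.39,"ty":0.2,"tz":1,"rx":0,"ry":0,"rz":0},{"tx":-0.39,"ty":0.2,"tz":1,"rx":0,"ry":0,"rz":0}]' -1 10
python3 -m handwheel '[{"tx":0,"ty":0,"tz":0.4,"rx":0,"ry":0,"rz":0},{"tx":0,"ty":0,"tz":0.8,"rx":0,"ry":0,"rz":0},{"tx":0,"ty":0,"tz":0.8,"rx":0,"ry":0,"rz":0}]'|head -2
python3 -m handwheel '[{"tx":0,"ty":0,"tz":0.3,"rx":0,"ry":0,"rz":0},{"tx":0,"ty":0,"tz":0.6,"rx":0,"ry":0,"rz":0},{"tx":0,"ty":0,"tz":0.85,"rx":0,"ry":0,"rz":0},{"tx":0,"ty":0,"tz":0.85,"rx":0,"ry":0,"rz":0},{"tx":0,"ty":0,"tz":0.85,"rx":0,"ry":0,"rz":0}]'
```

```text
t: 2.8
ee_pos: [0.4672, 0.0377, 0.2504]
tcp_rot: [-0.174, -3.131, 0.005]
ft_force: [-0.7, 0.1, 1.4]
gripper_width: 0.146
grasp_force: 0.0
t: 3.1
ee_pos: [0.4672, 0.0374, 0.1717]
t: 3.6
ee_pos: [0.4702, 0.0375, 0.0908]
tcp_rot: [0.176, 3.135, 0.002]
ft_force: [-0.5, -0.4, 0.1]
gripper_width: 0.009
grasp_force: 0.0
```

```bash
python3 -m handwheel '[{"tx":0,"ty":-0.1,"tz":0,"rx":0,"ry":0,"rz":0},{"tx":0.02,"ty":-0.2,"tz":0,"rx":0,"ry":0,"rz":0},{"tx":0.04,"ty":-0.3,"tz":0,"rx":0,"ry":0,"rz":0},{"tx":0.03,"ty":-0.4,"tz":0,"rx":0,"ry":0,"rz":0},{"tx":0.01,"ty":-0.5,"tz":0,"rx":0,"ry":0,"rz":0},{"tx":-0.03,"ty":-0.6,"tz":0,"rx":0,"ry":0,"rz":0},{"tx":-0.08,"ty":-0.68,"tz":0,"rx":0,"ry":0,"rz":0},{"tx":-0.13,"ty":-0.73,"tz":0,"rx":0,"ry":0,"rz":0}]'
python3 -m handwheel '[{"tx":-0.05,"ty":-0.03,"tz":0,"rx":0,"ry":0,"rz":0},{"tx":-0.1,"ty":-0.06,"tz":0,"rx":0,"ry":0,"rz":0},{"tx":-0.15,"ty":-0.08,"tz":0,"rx":0,"ry":0,"rz":0},{"tx":-0.18,"ty":-0.1,"tz":0,"rx":0,"ry":0,"rz":0},{"tx":-0.18,"ty":-0.1,"tz":0,"rx":0,"ry":0,"rz":0}]'
python3 - <<'E'
from h import *
c=cal('wrist');im=bot.camera('wrist');cv2.imwrite('pics/w3.png',im[...,::-1]);np.savez('w3.npz',*c)
cv2.imwrite('pics/t3.png',bot.camera('top')[...,::-1])
E
```

```text
t: 4.4
ee_pos: [0.4739, -0.0382, 0.0883]
tcp_rot: [-0.178, -3.136, 0.001]
ft_force: [-1.5, 2.5, 0.6]
gripper_width: 0.005
grasp_force: 1.2
t: 4.9
ee_pos: [0.491, -0.0495, 0.0885]
tcp_rot: [0.177, 3.136, -0.001]
ft_force: [-0.1, -0.3, -0.6]
gripper_width: 0.006
grasp_force: 0.0
```

View pics/w3.png

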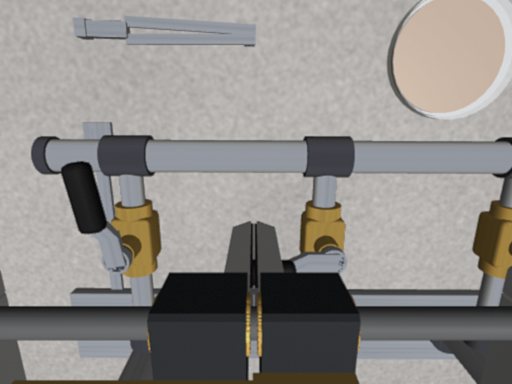

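The picture shows valve1's lever turned almost across its pipe, with its pivot at (333,260) and the fingers at (254,255). There's no contact force now, so I'll push on gently to the stop.

```bash
python3 -m handwheel '[{"tx":-0.03,"ty":0,"tz":0,"rx":0,"ry":0,"rz":0},{"tx":-0.05,"ty":0,"tz":0,"rx":0,"ry":0,"rz":0},{"tx":-0.05,"ty":0,"tz":0,"rx":0,"ry":0,"rz":0}]'
python3 -m handwheel '[{"tx":-0.02,"ty":0,"tz":0,"rx":0,"ry":0,"rz":0},{"tx":-0.03,"ty":0,"tz":0,"rx":0,"ry":0,"rz":0},{"tx":-0.03,"ty":0,"tz":0,"rx":0,"ry":0,"rz":0}]'
```

```text
t: 5.3
ee_pos: [0.492, -0.0493, 0.0879]
tcp_rot: [-0.176, -3.129, -0.002]
ft_force: [-25.9, 2.0, 19.0]
gripper_width: 0.005
grasp_force: 12.9
t: 5.6
ee_pos: [0.4924, -0.0494, 0.0874]
tcp_rot: [-0.176, -3.124, -0.003]
ft_force: [-42.9, 4.1, 35.6]
gripper_width: 0.004
grasp_force: 22.0
```

Firm contact at the stop. Backing away and rising.

```bash
python3 -m handwheel '[{"tx":0.12,"ty":0,"tz":0,"rx":0,"ry":0,"rz":0},{"tx":0.3,"ty":-0.05,"tz":0,"rx":0,"ry":0,"rz":0},{"tx":0.3,"ty":-0.05,"tz":-0.4,"rx":0,"ry":0,"rz":0},{"tx":0.3,"ty":-0.05,"tz":-0.8,"rx":0,"ry":0,"rz":0},{"tx":0.3,"ty":-0.05,"tz":-1,"rx":0,"ry":0,"rz":0}]' |head -2
python3 -m handwheel '[{"tx":0,"ty":0.2,"tz":-0.4,"rx":0,"ry":0,"rz":0},{"tx":0,"ty":0.4,"tz":-0.8,"rx":0,"ry":0,"rz":0},{"tx":0,"ty":0.5,"tz":-1,"rx":0,"ry":0,"rz":0}]' 1|head -2
python3 -m handwheel '[{"tx":0,"ty":0,"tz":-0.3,"rx":0,"ry":0,"rz":0},{"tx":0,"ty":0,"tz":-0.3,"rx":0,"ry":0,"rz":0},{"tx":0,"ty":0,"tz":-0.3,"rx":0,"ry":0,"rz":0}]'
python3 - <<'E'
from h import *
c=cal('wrist');im=bot.camera('wrist');cv2.imwrite('pics/w4.png',im[...,::-1]);np.savez('w4.npz',*c)
t=bot.camera('top')[...,::-1];s=bot.camera('scene')[...,::-1]
a=cv2.resize(t[140:240,185:320],(540,400),interpolation=2);b=cv2.resize(im[...,::-1][100:300,100:400],(540,360)) 
cv2.imwrite('pics/scene4.png',s);cv2.imwrite('pics/top4.png',t)
K=cv2.resize(im[...,::-1],(440,330));L=cv2.resize(s[150:260,190:310],(360,330),interpolation=2)
cv2.imwrite('pics/c4.png',np.hstack([K,L]))
s=bot.sense();print(s['ee_pos'],s['tcp_rot'],s['ft_force'])
E
```

```text
t: 6.1
ee_pos: [0.469, -0.0518, 0.1913]
t: 6.4
ee_pos: [0.4747, -0.0004, 0.2916]
t: 6.7
ee_pos: [0.4739, -0.0017, 0.3187]
tcp_rot: [0.176, 3.136, 0.001]
ft_force: [0.3, 0.0, 0.2]
gripper_width: 0.48
grasp_force: 0.0
[ 0.47339208 -0.0019312   0.31769248] [-1.76640970e-01 -3.13557322e+00  8.16786398e-04] [ 0.09315461 -0.55635495 -0.10175735]
```

View pics/c4.png

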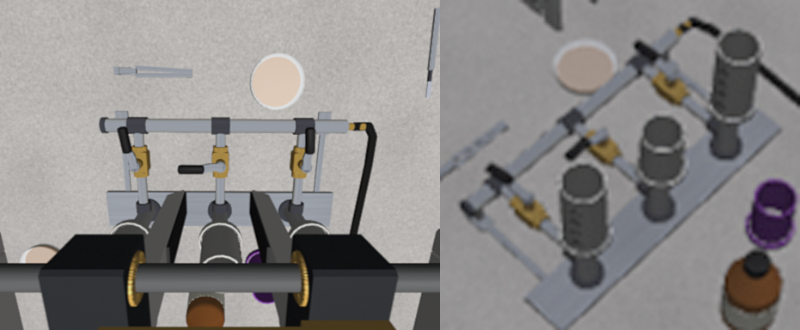

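Valve1 is now across its pipe: grip at (190,169) and pivot at (222,165) in the left pane. Both other levers are unchanged and all funnels are still seated. Next I check the funnel axis numerically.

Run:
```python
from h import *
S=np.array([.617,-.0138])
print('scene',proj(cal('scene'),[*S,.201]),'meas (264.3,194.3)')
t=cal('top');print('top rim proj',proj(t,[*S,.201]),'skirt',proj(t,[*S,.12]))
im=cv2.imread('pics/top0.png');print(im[162:184:3,240:270].max(2))
z=np.load('w4.npz');c=[z[k] for k in z.files];w=cv2.imread('pics/w4.png')
y=np.array([.1141,.9935]);print([proj(c,[*(S+s*.028*y),.16]).round(1) for s in(-1,1)],proj(c,[*S,.125]))
print(w[285,225:290].max(2) if w.ndim==2 else w[285,225:290].max(1))
s=bot.sense();R=cv2.Rodrigues(np.array(s['tcp_rot']))[0]
print((R.T@(np.array([*S,.176])-s['ee_pos'])*10).round(3), np.degrees(np.arctan2(-R[0,1],R[1,1])))
```

```text
scene [263.25480927 193.24998789] meas (264.3,194.3)
top rim proj [253.35358166 169.45745104] skirt [253.48638735 172.2102856 ]
[[129 130 128 129 128 132 127 131 114 155 125 104 102  83  65  79 103 104
  144 141 133 128 135 130 129 131 132 131 132 129]
 [111 120 116 119 112 116 147 114  48  20  55 106 135 138 138 141 128  94
   42  28  73 154 138 138 138 131 131 131 130 133]
 [115 113 119 113  98 132  75  48 137 151 154 154 151 151 149 152 149 153
  151 157 120  55 150 128 111 117 114 115 117 106]
 [110 110 112 110 145 123  69 144 155 156 151 148 154 155 152 159 158 154
  156 156 160 105 137 143 108 112 113 112 113 114]
 [110 113 113 113 136 108 118 153 154 148 152 154 154 154 154 149 153 152
  155 156 162 131  74 153 121 109 109 104 115 114]
 [113 110 109 112 116  96 107  70  57 105 136 158 159 137 129 155 165 160
  129  76  35  62 125 116 111 113 107 110 110 107]
 [114 115 113 113 115 113 111 114 103 140  98  34  33  45  32  28  25  61
  116 100 105  95 110 113 111 115 114 110 114 108]
 [117 124 114 114 114 113 113 116 113 103  58  93  96  76  82  38  35  96
  111 114 113 108 113 110 111 110 113 113 109 113]]
[array([233.2, 295.7]), array([280.2, 295.8])] [256.46063441 279.98087238]
[180 181 182 182 183 183 194 206 165  89  56  60  62  63  64  64  64  65
  65  65  65  65  65  66  67  66  67  66  66  66  66  66  65  66  66  66
  67  66  67  68  66  67  67  68  70  69  70  71  72  73  73  73  68  82
 145 203 195 184 180 179 180 183 185 184 186]
[-1.442  0.044  1.415] -6.448626088613947
```

```bash
python3 -m handwheel '[{"tx":-0.3,"ty":0,"tz":0,"rx":0,"ry":0,"rz":0},{"tx":-0.7,"ty":0.02,"tz":0,"rx":0,"ry":0,"rz":0},{"tx":-0.8,"ty":0.02,"tz":0,"rx":0,"ry":0,"rz":0}]' 1|head -2
python3 -m handwheel '[{"tx":-0.3,"ty":0,"tz":0,"rx":0,"ry":0,"rz":0},{"tx":-0.64,"ty":0.02,"tz":0,"rx":0,"ry":0,"rz":0},{"tx":-0.64,"ty":0.02,"tz":0,"rx":0,"ry":0,"rz":0},{"tx":-0.64,"ty":0.02,"tz":0,"rx":0,"ry":0,"rz":0}]'
python3 -m handwheel '[{"tx":0,"ty":0,"tz":0.3,"rx":0,"ry":0,"rz":0},{"tx":0,"ty":0,"tz":0.6,"rx":0,"ry":0,"rz":0},{"tx":0,"ty":0,"tz":0.7,"rx":0,"ry":0,"rz":0},{"tx":0,"ty":0,"tz":0.7,"rx":0,"ry":0,"rz":0},{"tx":0,"ty":0,"tz":0.7,"rx":0,"ry":0,"rz":0}]'
python3 - <<'E'
from h import *
s=bot.sense();R=cv2.Rodrigues(np.array(s['tcp_rot']))[0]
print((R.T@(np.array([.617,-.0138,.176])-s['ee_pos'])*10).round(3),R[:,2])
im=bot.camera('scene')[...,::-1];w=bot.camera('wrist')[...,::-1]
cv2.imwrite('pics/c5.png',np.hstack([cv2.resize(w,(440,330)),cv2.resize(im[150:260,190:310],(360,330),interpolation=2)]))
E
```

```text
t: 7.15
ee_pos: [0.5556, -0.0087, 0.3168]
t: 7.55
ee_pos: [0.617, -0.0146, 0.3174]
tcp_rot: [-0.178, -3.135, 0.002]
ft_force: [-0.3, 0.7, -0.3]
gripper_width: 1.0
grasp_force: 0.0
t: 8.05
ee_pos: [0.6175, -0.0141, 0.2499]
tcp_rot: [0.176, 3.135, 0.0]
ft_force: [0.1, 0.8, 0.4]
gripper_width: 1.002
grasp_force: 0.0
[0.006 0.002 0.739] [ 1.34034177e-03  1.29242739e-04 -9.99999093e-01]
```

View pics/c5.png

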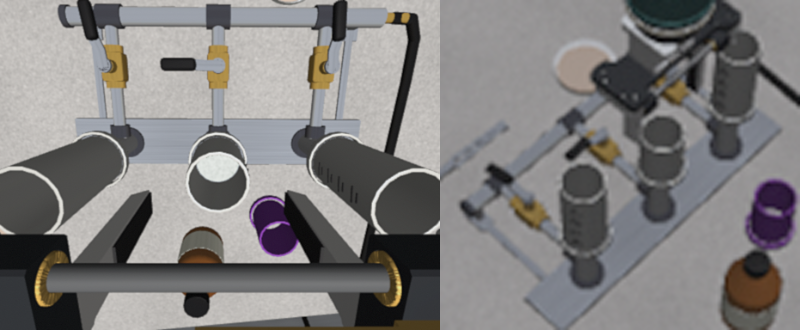

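Fingers sit either side of the short funnel (rim centre at (217,181) in the left pane, tips at about (150,195) and (287,195)). I'll verify the centring along x by projecting the rim.

Run:
```python
from h import *
c=cal('wrist');k=440/512
for x in(.607,.617,.627):print(x,(proj(c,[x,-.0138,.201])*k).round(1))
s=bot.sense()['ee_pos'];y=np.array([.111,.994]);print([(proj(c,[*(s[:2]+a*.047*y),s[2]-.008])*k).round(1) for a in(-1,1)])
sc=cal('scene')
print([((proj(sc,[*(s[:2]+a*.053*y),s[2]-.008])-[190,150])*3+[440,0]).round(0) for a in(-1,1)])
```

```text
0.607 [216.5 170.1]
0.617 [217.9 181.2]
0.627 [219.2 192.1]
[array([151.5, 201.2]), array([283.8, 201. ])]
[array([630., 139.]), array([691.,  85.])]
```

The axis is confirmed. Descending and gripping.

```bash
python3 -m handwheel '[{"tx":0,"ty":0,"tz":0.25,"rx":0,"ry":0,"rz":0},{"tx":0,"ty":0,"tz":0.5,"rx":0,"ry":0,"rz":0},{"tx":0,"ty":0,"tz":0.74,"rx":0,"ry":0,"rz":0},{"tx":0,"ty":0,"tz":0.74,"rx":0,"ry":0,"rz":0},{"tx":0,"ty":0,"tz":0.74,"rx":0,"ry":0,"rz":0}]'
python3 -m handwheel '[{"tx":0,"ty":0,"tz":0,"rx":0,"ry":0,"rz":0},{"tx":0,"ty":0,"tz":0,"rx":0,"ry":0,"rz":0},{"tx":0,"ty":0,"tz":0,"rx":0,"ry":0,"rz":0},{"tx":0,"ty":0,"tz":0,"rx":0,"ry":0,"rz":0},{"tx":0,"ty":0,"tz":0,"rx":0,"ry":0,"rz":0},{"tx":0,"ty":0,"tz":0,"rx":0,"ry":0,"rz":0},{"tx":0,"ty":0,"tz":0,"rx":0,"ry":0,"rz":0},{"tx":0,"ty":0,"tz":0,"rx":0,"ry":0,"rz":0}]' -1 20
```

```text
t: 8.65
ee_pos: [0.6178, -0.0142, 0.1757]
tcp_rot: [0.177, 3.136, -0.0]
ft_force: [0.1, 0.8, -0.2]
gripper_width: 0.999
grasp_force: 0.0
t: 9.45
ee_pos: [0.6174, -0.014, 0.1746]
tcp_rot: [0.176, 3.137, -0.0]
ft_force: [-0.8, 0.1, 3.0]
gripper_width: 0.577
grasp_force: 20.0
```

```bash
python3 -m handwheel '[{"tx":0,"ty":0,"tz":-0.05,"rx":0,"ry":0,"rz":0},{"tx":0,"ty":0,"tz":-0.12,"rx":0,"ry":0,"rz":0},{"tx":0,"ty":0,"tz":-0.2,"rx":0,"ry":0,"rz":0},{"tx":0,"ty":0,"tz":-0.3,"rx":0,"ry":0,"rz":0},{"tx":0,"ty":0,"tz":-0.4,"rx":0,"ry":0,"rz":0},{"tx":0,"ty":0,"tz":-0.5,"rx":0,"ry":0,"rz":0},{"tx":0,"ty":0,"tz":-0.55,"rx":0,"ry":0,"rz":0},{"tx":0,"ty":0,"tz":-0.55,"rx":0,"ry":0,"rz":0}]'
python3 -m handwheel '[{"tx":0,"ty":0,"tz":-0.1,"rx":0,"ry":0,"rz":0},{"tx":0,"ty":0,"tz":-0.2,"rx":0,"ry":0,"rz":0},{"tx":0,"ty":0,"tz":-0.3,"rx":0,"ry":0,"rz":0},{"tx":0,"ty":0,"tz":-0.4,"rx":0,"ry":0,"rz":0},{"tx":0,"ty":0,"tz":-0.48,"rx":0,"ry":0,"rz":0},{"tx":0,"ty":0,"tz":-0.52,"rx":0,"ry":0,"rz":0},{"tx":0,"ty":0,"tz":-0.52,"rx":0,"ry":0,"rz":0},{"tx":0,"ty":0,"tz":-0.52,"rx":0,"ry":0,"rz":0}]'
python3 - <<'E'
from h import *
im=bot.camera('scene')[...,::-1];w=bot.camera('wrist')[...,::-1]
cv2.imwrite('pics/c6.png',np.hstack([cv2.resize(w,(440,330)),cv2.resize(im[150:260,190:310],(360,330),interpolation=2)]))
E
```

```text
t: 10.25
ee_pos: [0.6176, -0.014, 0.2303]
tcp_rot: [0.176, 3.136, 0.0]
ft_force: [-0.1, -0.3, -1.9]
gripper_width: 0.577
grasp_force: 20.0
t: 11.05
ee_pos: [0.6172, -0.0139, 0.2812]
tcp_rot: [-0.176, -3.136, 0.0]
ft_force: [0.2, 0.3, -1.2]
gripper_width: 0.579
grasp_force: 20.0
```

View pics/c6.png

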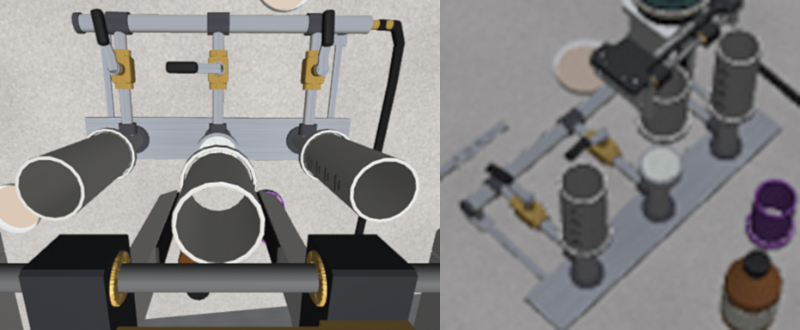

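The short funnel is held level above its bare head, with the white membrane visible at (660,165) in the right pane. Valve1 is across its pipe at (190,68) in the left pane, and the tall funnels and their levers are undisturbed. Handing in.

```bash
python3 -c "
from rig import bot
print(bot.sign_off())"
```

```text
the job is handed in; nothing more can be done
None
```

The job is handed in (no verdict was returned): I pushed valve1 to its closed stop, reading 43 N along x at the wrist there, then lifted the short funnel straight up; it is held level about 10 cm above station 1, with the tall funnels still seated and their valves open.

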